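# Hang a freshly glazed test tile to dry with an S-hook

## Task

Take the steel S-hook by its wooden grip out of its slotted block, pass its lower, pointed end through the small hole in the metal tag on top of the glazed tile that stands in a rack, draw the tile up out of the rack with it, and hang hook and tile on the drying rail, between its posts, hanging freely and still. The glaze is soft and the tag bends: touch tile and tag with nothing but the hook, and gently: feel for the hole with the lightest touch, no force. Leave the two small bowls and the jar where they are.

Things in the scene. Friction and masses are not known exactly. Their poses are not given: they have to be found in the camera images.
- hook_grip (a point): Centre of the S-hook's wooden grip, a block 20 (x) by 14 (y) by 34 mm (z); pinch it across y. Hook: 5 mm round steel wire in its own x-z plane, z up, 115 mm tall, 45 g, leaning up to 4 degrees sideways in the slot of a wooden block 52 by 30 mm, 36 mm high, the lowest 28 mm of the wire inside; a straight lift of 40 mm frees it. The wire passes vertically through the grip at x=+6 mm.
- hook_tip (a point): Centre of the 5 mm round point that ends the lower bend; axes as hook_grip. From the seat the wire curves up on a 12 mm centre-line radius towards -x through 35 degrees, then runs straight for 18 mm, rising at 35 degrees, to this point: 22 mm towards -x from the seat and 12 mm above it. The point looks to -x and up. Feel with it lightly: over 8 N bends the tag.
- hook_seat (a point): Lowest point of the wire's centre line in the lower bend, 28 mm along +x and 67 mm below hook_grip; a hanging item's hole rests here. Axes as hook_grip. On the +x side the bend turns up (12 mm radius), and from 40 mm +x, 50 mm below the grip the wire slants back to 6 mm +x, 26 mm below it.
- hook_crown (a point): Inside top of the upper bend, 28 mm along +x and 37.5 mm above hook_grip, where the bar bears when hung; axes as hook_grip. The upper bend is a half circle (22 mm centre-line radius), open downward; its free end is 50 mm +x of the grip and 12 mm above it. The gap within it is 39 mm wide.
- hook: The S-hook as a whole; axes as hook_grip, origin 28 mm along +x from it, at the same height.
- tile: The tile: 70 mm wide, 80 tall, 6 thick, 110 g with its tag; origin at the middle of its bottom edge, axes as tile_rivet, the rivet 72 mm above. It stands in the rack up to 6 mm off its middle along y, bottom 10 mm above the table, +x face away from the robot (yaw at most 0.35 rad). The hook goes in from the +x side, its point towards -x, the hook's x-z plane square to the tile.
- rack: Fixed wooden rack, 110 mm wide (y); origin on the table under the tile's middle plane, axes as the tile's. Back rest (-x side) 82 mm high, front wall (x=16 to 25 mm) 36 mm high, floor 10 mm. A sprung pad presses the tile on the back rest with about 3 N: drawing it up drags with 2 to 9 N for 25 mm; 75 mm clears the rack. A push of about 5 N at the hole starts to tip the tile.
- rail_mid (a point): Middle of the drying rail's bar, on its axis, 260 mm above the table: a fixed 12 mm round steel bar along y, 220 mm long between two 12 mm posts with feet 100 mm along x. x across, z up, yaw at most 0.3 rad. A hook hangs with its x-z plane across the bar; the bar enters the upper bend from the hook's +x side, under the bend's free end, then the hook goes down on it.
- rail: The drying rail as a whole, fixed; origin on the table under the bar's middle, axes as rail_mid.
- bowl_near: Small grey bowl, 90 mm across, 55 mm high, bystander; origin under its centre.
- bowl_far: Small terracotta-coloured bowl, 100 mm across, 55 mm high, bystander; origin under its centre.
- jar: Amber glass jar with a white cap, 60 mm across, 75 mm high, bystander; origin under its centre.
- plain_stand: Fixed wooden rack like the other, with a tile of the same size that has no tag: bystander; origin on the table.
- tile_rivet (a point): Rivet in the glazed white tile, on which its flat metal tag turns stiffly (6 N at the hole); x normal to tile and tag, y along the width, z up. The tag (54 mm wide, 5 thick) reaches 46 mm from the rivet; its through hole, 12 mm across, is 34 mm from the rivet, mid-thickness. The tag's turn is not measured: it leans up to 0.4 rad to either side of +z, so the hole is up to 13 mm aside, 3 mm lower.

How it is judged:
On the way, in this order (a step that is already met when the one before it is completed fails the run):
1. the hook's point is through the tag's hole, out on the back by 6 mm or more, with the tile still in the rack (x of hook_tip in the frame of tile_rivet below -0.006 m and x of hook_seat in the frame of tile_rivet between -0.006 and 0.018 m and y of hook_seat in the frame of tile_rivet between -0.02 and 0.02 m and z of hook_seat in the frame of tile_rivet between 0.02 and 0.043 m and height (world z) of tile below 0.025 m), for 0.1 s.
2. the tile hangs on the hook, lifted clear of the rack (its bottom edge 85 mm or more above the table) (height (world z) of tile above 0.085 m and distance between hook_seat and tile_rivet between 0.03 and 0.046 m and contact force between tile and rack below 0.05 N), for 0.2 s.
At the end, for the whole second after the job is handed in: The hook's upper bend lies over the rail (inside top within 12 mm of the bar's axis, 95 mm of its middle), the tile hangs by its tag's hole (bend's lowest point 30 to 46 mm from the rivet), upright within 0.3 rad, clear of the rail, slower than 0.05 m/s, and the robot has let go (distance between hook_seat and tile_rivet between 0.03 and 0.046 m and x of hook_crown in the frame of rail_mid above -0.012 m and y of hook_crown in the frame of rail_mid between -0.095 and 0.095 m and z of hook_crown in the frame of rail_mid between 0 and 0.012 m and contact force between hook and rail above 0.5 N and contact force between tile and rail below 0.05 N and angle between tile's own z axis and vertical below 0.3 rad and linear speed of each of tile, hook below 0.05 m/s); the robot touches nothing.
It fails at once if the robot's fingers or arm touch the glazed tile (contact force between any of the fingers, the arm and tile above 0.3 N).
It fails at once if the hook presses on the tile with more than 14 N (contact force between hook and tile above 14 N).
It fails at once if before its point is through the tag, the hook presses on tile or tag with more than 8 N (contact force between hook and tile above 8 N and x of hook_tip in the frame of tile_rivet above -0.006 m).
It fails at once if a bystander is moved by more than 20 mm (distance of any of bowl_near, bowl_far, jar from where it was at the start of the episode above 0.02 m).
It also fails if it takes over 72 s, if anything falls off the work surface, if the arm or the gripper's body presses on something with over 40 N, if the wrist force passes 120 N, or if a joint passes its speed limit or range.

## Robot

A 6-joint arm with a two-finger parallel gripper is mounted at the origin on the work surface. World frame = base frame: x ahead of the robot, y to its left, z up, the work surface at z = 0. Lengths are in m, angles in rad, forces in N, time in s.
With the tool pointing down it reaches from about 0.425 to 1.125 m from the base axis. Payload 14.9 kg.
Tool frame: the origin (TCP) lies on the centre line of the jaws, within the pads' length; the fingertips stand 19 mm ahead of it and the grasp point (between the pads) is the TCP; z points along the fingers, y is the line along which they close (so a half turn about z gives the same grasp; the last joint's range is limited). The gripper opens to 91 mm and grips with 3 to 60 N. Pads are 32 mm wide; open, the fingers measure 118 mm over their backs; the gripper's body (76 mm by 178 mm) begins 60 mm behind the grasp point.
Start: joints at [1.249, 0.379, 1.734, -0, 1.028, -0.033], TCP at [0.199, 0.671, 0.233] pointing down, gripper open.
Joint ranges: [-2.77, 2.77], [-0.74, 2.19], [0, 2.66], [-1.06, 4.2], [0.31, 2.87], [-3.08, 3.08]. Speed limits (rad/s): [1.89, 1.89, 2.39, 3.14, 3.14, 3.14].

## Interface

Orientations are given as a unit quaternion [w, x, y, z].
In Python, from station import bot gives the robot as it stands. Calls block until the motion is done:
- bot.move_to(position, orientation): joint-space move of the TCP to a pose.
- bot.movel(position, max_speed=0.15, frame=None): straight line of the TCP; frame=None keeps the orientation; max_speed is the mean speed in m/s.
- bot.move_joints(angles): joint-space move.
- bot.command_gripper(opening, grasp_force=None): finger opening in m; grasp_force is the grip in N (None keeps the last); returns when the fingers have stopped.
- bot.dwell(seconds).
- bot.ik(position, orientation): joint angles nearest the present ones, or None.
- bot.camera(name): name is "side" or "top" or "wrist"; returns the picture (400x640x3 uint8, red, green, blue); there is no depth.
- bot.get_calibration(name): a dict with "intrinsics" (3x3 intrinsics, pixels), "R" (3x3) and "t" (3): a world point X has camera coordinates R X + t. Camera axes: x right, y down, z forward; pixel columns grow to the right and rows downward; lengths in m; the calibration is good to about 2 mm. A picture is of the moment at which its call begins: read the wrist's pose just before it. get_calibration takes no time and is no camera call; for the wrist camera it gives the pose at the moment of the call.
A pose or a line that the arm cannot do raises bot.PlanningError and nothing moves.
- bot.sign_off(): hands the job in; it is judged then, once.
Readings, each from a call of its own:
- bot.read_time(): time.
- bot.read_joint_pos(): joint angles.
- bot.read_joint_velocities(): joint speeds.
- bot.read_tau(): joint torques, N m.
- bot.read_ee_pos(): TCP position.
- bot.read_ee_rot(): TCP orientation.
- bot.read_ft_force(): force on the tool from outside, world axes, zero at the start.
- bot.read_wrist_torque(): the same for the moment, N m.
- bot.read_width(): finger opening in m.
- bot.read_grip_force(): force on a finger pad.
Only numpy, scipy, OpenCV 4.12 (cv2) and the standard library are available. Lean on these libraries where they do the work, as an engineer would, in place of code of your own. Each camera call takes 0.05 s, during which the arm holds its last target. There are 200 camera calls.

## Working session

There is one attempt and no reset: what is moved stays moved. The work goes in short steps, each a Python script; the robot and the scene stay as the last script left them, time stands still between calls to the robot, and variables do not carry over. Pictures are saved under pics/ and viewed, at most 10 in all, crops included, and the job is handed in when it is done.

```bash
mkdir -p pics; ls
python3 - <<'E'
from station import bot
import cv2,numpy as np
ims=[]
for n in ["side","top","wrist"]:
    im=bot.camera(n); cv2.imwrite(f"pics/{n}0.png",im[:,:,::-1])
    c=bot.get_calibration(n); R=np.array(c["R"]);t=np.array(c["t"])
    print(n,np.array(c["intrinsics"]).round(1).tolist(),R.round(3).tolist(),(-R.T@t).round(3))
print(bot.read_time(),bot.read_ee_rot())
E
```

```text
pics
side [[367.2, 0.0, 320.2], [0.0, 367.2, 197.8], [0.0, 0.0, 1.0]] [[0.962, -0.273, -0.007], [-0.14, -0.473, -0.87], [0.234, 0.838, -0.493]] [ 0.408 -0.71   0.613]
top [[433.1, 0.0, 316.2], [0.0, 433.1, 198.2], [0.0, 0.0, 1.0]] [[-0.016, -1.0, 0.003], [-0.986, 0.015, -0.164], [0.164, -0.006, -0.986]] [ 0.441 -0.011  1.181]
wrist [[281.6, 0.0, 327.2], [0.0, 281.6, 200.1], [0.0, 0.0, 1.0]] [[0.283, 0.959, -0.0], [0.922, -0.272, 0.275], [0.264, -0.078, -0.961]] [0.125 0.693 0.384]
0.15 [-7.78355791e-05  1.43922238e-01  9.89588916e-01 -4.00197238e-04]
```

View pics/side0.png

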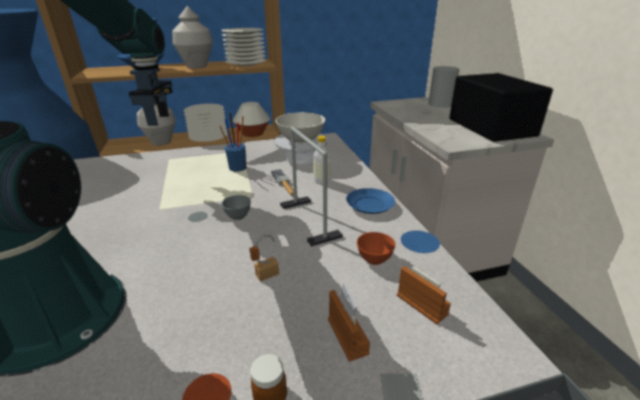

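View pics/top0.png

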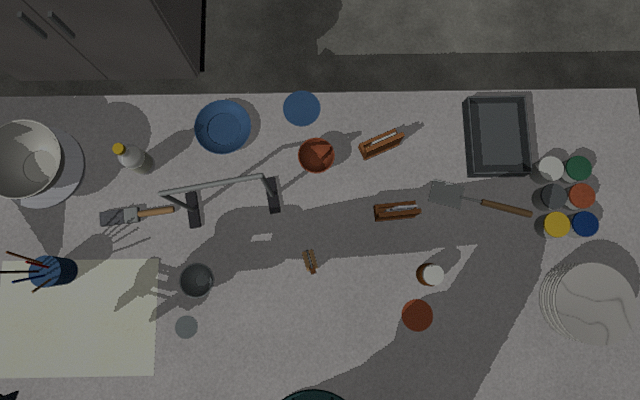

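The side view shows the hook block at (265,268) with its grip at (255,253), racks at (345,325) and (423,293), and the rail bar running from (293,130) to (325,155). The top view shows the hook at (310,260), racks at (397,210) and (380,145), and the rail from (160,192) to (265,177). The tag isn't clear in either view, so I'll cast rays and enlarge some crops.

```bash
cat > h.py <<'E'
from station import bot
import cv2,numpy as np
from scipy.spatial.transform import Rotation as Ro
def cal(n):
    c=bot.get_calibration(n); return np.array(c["intrinsics"]),np.array(c["R"]),np.array(c["t"])
def ray(c,uv):
    K,R,t=c; d=R.T@np.linalg.solve(K,[uv[0],uv[1],1.]); return -R.T@t,d/np.linalg.norm(d)
def onz(c,uv,z):
    o,d=ray(c,uv); return o+d*(z-o[2])/d[2]
def tri(c1,p1,c2,p2):
    A=[];b=[]
    for c,p in((c1,p1),(c2,p2)):
        o,d=ray(c,p); P=np.eye(3)-np.outer(d,d); A.append(P); b.append(P@o)
    x=np.linalg.lstsq(np.vstack(A),np.hstack(b),rcond=None)[0]
    return x,[np.linalg.norm(P@x-q) for P,q in zip(A,b)]
def proj(c,X):
    K,R,t=c; q=K@(R@np.asarray(X)+t); return q[:2]/q[2]
def down(yaw):  # tool pointing down, tool y at world angle yaw+90deg
    q=(Ro.from_euler('z',yaw)*Ro.from_euler('x',np.pi)).as_quat(); return np.array([q[3],q[0],q[1],q[2]])
E
python3 - <<'E'
from h import *
t=cal("top");s=cal("side")
for n,p,z in[("hookblock",(310,265),.036),("rackA",(397,210),.04),("rackB",(380,145),.04),("postL",(195,222),0),("postR",(275,208),0),("barL",(162,193),.26),("barR",(264,178),.26),("bowlfar",(316,155),.05),("bowlnear",(197,280),.05),("jar",(432,275),.075)]:
    print(n,onz(t,p,z).round(3))
print("grip side/top tri",tri(s,(255,253),t,(308,257)))
a=cv2.imread("pics/top0.png");b=cv2.imread("pics/side0.png")
f=lambda im,x,y,w,h:cv2.resize(im[y:y+h,x:x+w],(400,300),interpolation=cv2.INTER_CUBIC)
o=np.vstack([np.hstack([f(a,345,120,100,75+0),f(a,365,180,80,60)]),np.hstack([f(b,310,255,160,120),f(b,225,215,80,60)])])
cv2.imwrite("pics/c1.png",o)
print(down(0.1),bot.read_ee_rot())
E
```

```text
hookblock [0.455 0.001 0.036]
rackA [ 0.596 -0.232  0.04 ]
rackB [ 0.776 -0.194  0.04 ]
postL [0.577 0.315 0.   ]
postR [0.612 0.096 0.   ]
barL [0.611 0.316 0.26 ]
barR [0.641 0.096 0.26 ]
bowlfar [ 0.747 -0.019  0.05 ]
bowlnear [0.422 0.291 0.05 ]
jar [ 0.425 -0.306  0.075]
grip side/top tri (array([0.46023449, 0.00608283, 0.06642363]), [np.float64(0.014892604222844073), np.float64(0.014892604222843355)])
[6.11558155e-17 9.98750260e-01 4.99791693e-02 3.06034148e-18] [-7.78355791e-05  1.43922238e-01  9.89588916e-01 -4.00197238e-04]
```

View pics/c1.png

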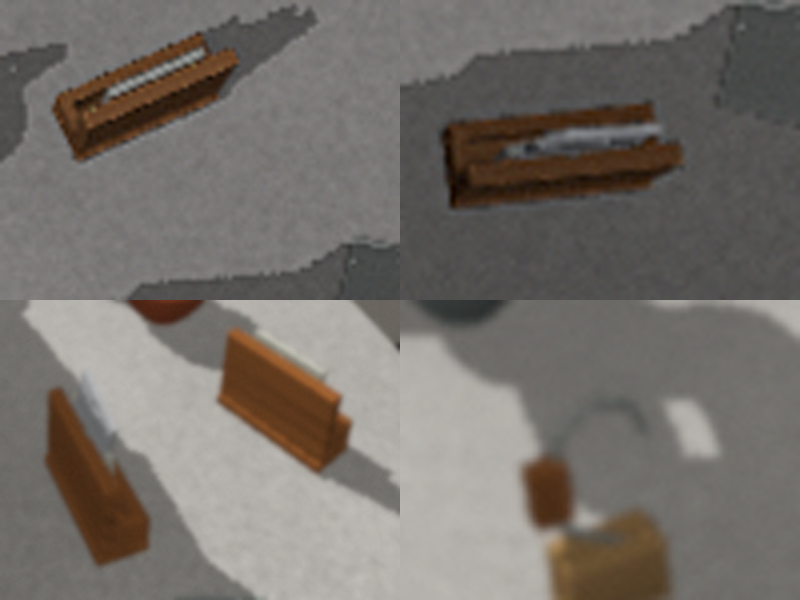

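Rack A, at about (0.596, -0.232), holds the tagged tile: its top edge is thicker and grey in the top crop, and the tag sticks up in the side crop. The hook's x axis points roughly along world +x. Next I'll take wrist looks at the hook and then at the tag.

```bash
cat >> h.py <<'E'
def rot(yaw,p): # tool x = -hook x, fingers pitched forward (+x) by p
    return Ro.from_euler('z',yaw)*Ro.from_euler('y',-p)*Ro.from_euler('y',np.pi)
def quat(yaw,p=0):
    q=rot(yaw,p).as_quat(); return np.array([q[3],q[0],q[1],q[2]])
CAM=np.array([.077,0,-.151])
def snap(n,f):
    c=cal(n); im=bot.camera(n)[:,:,::-1].copy(); cv2.imwrite(f"pics/{f}.png",im); np.savez(f"pics/{f}.npz",K=c[0],R=c[1],t=c[2]); return c,im
def ld(f):
    d=np.load(f"pics/{f}.npz"); return (d["K"],d["R"],d["t"])
E
python3 - <<'E'
from h import *
bot.move_to([.45,0,.22],quat(0)); snap("wrist","w1"); snap("top","t1"); 
tag=np.array([.596,-.232,.116]); p=np.radians(39)
C=tag+.27*np.array([-.82,0,.57]); P=C-rot(0,p).apply(CAM); print(P)
print(bot.ik(P,quat(0,p)), bot.read_joint_pos(),bot.read_time())
bot.move_to(P,quat(0,p)); snap("wrist","w2"); snap("side","s2"); print(bot.read_time())
a=cv2.imread("pics/w1.png");b=cv2.imread("pics/w2.png")
f=lambda im,x,y,w,h:cv2.resize(im[y:y+h,x:x+w],(400,500),interpolation=cv2.INTER_CUBIC)
cv2.imwrite("pics/c2.png",np.hstack([f(a,240,80,176,220),f(b,250,100,144,180)]))
E
```

```text
[ 0.52946762 -0.232       0.20100863]
[-0.61042704  0.10465958  2.28874238  1.17493675  0.40168866  3.0698612 ] [-5.09474178e-02 -1.00750973e-02  2.23240835e+00  1.43739946e-05
  9.19340151e-01 -1.62237442e+00] 2.7917
6.775
```

View pics/c2.png

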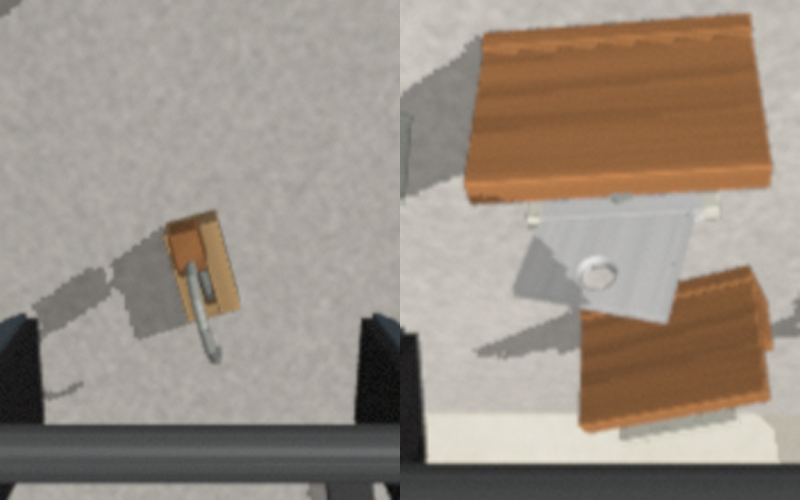

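In the left crop (w1), the grip is at full-image pixel (322,188). The wire enters the top of the grip at (324,198), and the bend's free end is at (334,237). In the right crop (w2, where image down is +x and up), the hole is at (321,198). The tag leans so that the hole sits towards -y, and the back rest's top edge slopes slightly.

Run:
```python
from h import *
c=ld("w1"); P=lambda x,y:(240+x*.44,80+y*.44)
a=onz(c,P(191,268),.0945); b=onz(c,P(213,358),.0895)
print("wire top",a.round(4),"free end",b.round(4),"len",np.linalg.norm((b-a)[:2]),"yaw",np.arctan2(b[1]-a[1],b[0]-a[0]))
for q in[((218,210),(240,305)),((165,222),(190,320))]:
    u=onz(c,P(*q[0]),.036);v=onz(c,P(*q[1]),.036);print("block edge",u.round(4),v.round(4),np.arctan2(*(v-u)[[1,0]]),np.linalg.norm(v-u))
c=ld("w2"); Q=lambda x,y:(250+(x-400)*.36,100+y*.36)
for n,l,r,z in[("far",(470,203),(771,187),.082),("near",(467,185),(770,165),.082)]:
    u=onz(c,Q(*l),z);v=onz(c,Q(*r),z);print(n,u.round(4),v.round(4),"yaw",np.arctan2(-(v-u)[0],(v-u)[1]),np.linalg.norm(v-u))
h=onz(c,Q(598,272),.115);print("hole",h.round(4))
# tag outline on vertical plane through hole with rack yaw
yw=np.arctan2(-(v-u)[0],(v-u)[1]); n=np.array([np.cos(yw),np.sin(yw),0])
def onpl(uv):
    o,d=ray(c,uv); X=o+d*(n@(h-o))/(n@d); return np.array([-np.sin(yw)*(X-h)[0]+np.cos(yw)*(X-h)[1],X[2]])
pts=[onpl(Q(*p)) for p in[(513,295),(667,323),(694,215),(540,225)]]
for p in pts: print("tag",p.round(4))
d=pts[1]-pts[0]; print("lean top",np.arctan2(d[1],d[0]),np.linalg.norm(d)); d=pts[1]-pts[2];print("lean side",np.arctan2(d[0],d[1]))
# rail ends from top
t=cal("top")
im=cv2.imread("pics/w2.png"); cv2.imwrite("pics/z.png",im)
```

```text
wire top [ 0.4495 -0.0028  0.0945] free end [0.4954 0.0076 0.0895] len 0.047051851807351004 yaw 0.2224247622264488
block edge [0.4339 0.0109 0.036 ] [0.487  0.0237 0.036 ] 0.23504815641814183 0.05466265431215615
block edge [ 0.4404 -0.0172  0.036 ] [ 0.4959 -0.004   0.036 ] 0.23418229312134756 0.05706021857133527
far [ 0.5935 -0.2849  0.082 ] [ 0.5845 -0.1756  0.082 ] yaw 0.08181827459359725 0.10963446325436088
near [ 0.5836 -0.2845  0.082 ] [ 0.5731 -0.1778  0.082 ] yaw 0.09809217890306327 0.10714352174054236
hole [ 0.5908 -0.2373  0.115 ]
tag [-0.0288  0.1226]
tag [0.0227 0.1368]
tag [0.0339 0.0926]
tag [-0.0212  0.0928]
lean top 0.2688353268230521 0.053431130602204224
lean side -0.2496116285497604
```

Measurements so far:

| Item | Value |
|---|---|
| Grip | about (0.443, -0.0035, 0.0775), yaw 0.23 |
| Hole | about (0.591, -0.237, 0.115) |
| Rack yaw | about 0.085 |
| Tag lean | about 0.26 rad |

Next I'll check IK for all the key poses, including a tilted insertion that levels the point inside the hole.

```bash
cat >> h.py <<'E'
GOFF=np.array([-.002,0,.003])   # TCP in grip frame
HOLE=np.array([.591,-.2373,.115]); TY=.085; P0=np.radians(18)
GRIP=np.array([.443,-.0035,.0775]); GY=.23
SEAT=np.array([.028,0,-.067]); CROWN=np.array([.028,0,.0375])
RAIL=np.array([.626,.206,.260]); RY=.136; FLIP=0
def q_(yaw,p):
    r=Ro.from_euler('z',yaw)*Ro.from_euler('y',-p)*Ro.from_euler('y',np.pi)*Ro.from_euler('z',np.pi*FLIP)
    q=r.as_quat(); return np.array([q[3],q[0],q[1],q[2]])
def tcp(local,world,yaw,p=0):
    return np.asarray(world)+(Ro.from_euler('z',yaw)*Ro.from_euler('y',-p)).apply(GOFF-np.asarray(local))
def wire(s): # s: arc length from straight/arc junction, >0 toward the point (18=tip); <0 into the arc to the seat at -7.33
    a=np.radians(35)
    if s>=0: v=np.array([-12*np.sin(a)-s*np.cos(a),0,12-12*np.cos(a)+s*np.sin(a)])
    else:
        f=a+s/12; v=np.array([-12*np.sin(f),0,12-12*np.cos(f)])
    return SEAT+v/1000
def ins(s,off=(0,0,0)): # pose with wire point s at hole centre
    p=P0 if s>=0 else P0*(1+s/7.33)
    return tcp(wire(s),HOLE+Ro.from_euler('z',TY).apply(off),TY,p),q_(TY,p)
E
python3 - <<'E'
import h
from h import *
for F in(0,1):
    h.FLIP=F
    K=[("grasp",tcp([0,0,0],GRIP,GY),q_(GY,0)),("pre",*ins(45)),("in",*ins(0)),("seat",*ins(-7.33)),("lift",tcp(SEAT,HOLE+[0,0,.14],TY),q_(TY,0)),("rail0",tcp(CROWN,RAIL+[-.06,0,.045],RY),q_(RY,0)),("rail",tcp(CROWN,RAIL+[0,0,.006],RY),q_(RY,0))]
    for n,p,q in K:
        j=bot.ik(p,q); print(F,n,np.round(p,3),None if j is None else np.round(j,2))
E
```

```text
0 grasp [ 0.441 -0.004  0.08 ] [-0.06  0.25  2.3  -0.    0.6  -1.86]
0 pre [ 0.591 -0.237  0.159] [-0.48  0.3   2.04  0.32  0.56 -2.39]
0 in [ 0.548 -0.241  0.172] [-0.53  0.22  2.11  0.33  0.58 -2.44]
0 seat [ 0.561 -0.24   0.185] [-0.44  0.3   1.94  0.    0.9  -2.1 ]
0 lift [ 0.561 -0.24   0.325] [-0.44  0.14  1.86  0.    1.14 -2.1 ]
0 rail0 [0.536 0.202 0.27 ] [ 0.32  0.14  1.97 -0.    1.04 -1.39]
0 rail [0.596 0.202 0.232] [ 0.29  0.27  1.88 -0.    0.99 -1.42]
1 grasp [ 0.441 -0.004  0.08 ] [-0.06  0.25  2.3  -0.    0.6   1.28]
1 pre [ 0.591 -0.237  0.159] [-0.48  0.3   2.04  0.32  0.56  0.75]
1 in [ 0.548 -0.241  0.172] [-0.53  0.22  2.11  0.33  0.58  0.7 ]
1 seat [ 0.561 -0.24   0.185] [-0.44  0.3   1.94  0.    0.9   1.04]
1 lift [ 0.561 -0.24   0.325] [-0.44  0.14  1.86  0.    1.14  1.04]
1 rail0 [0.536 0.202 0.27 ] [ 0.32  0.14  1.97 -0.    1.04  1.75]
1 rail [0.596 0.202 0.232] [ 0.29  0.27  1.88 -0.    0.99  1.72]
```

Run:
```python
from h import *
g=tcp([0,0,0],GRIP,GY); q=q_(GY,0)
bot.command_gripper(.06)
bot.move_to(g+[0,0,.12],q); bot.movel(g,max_speed=.12)
f0=bot.read_ft_force(); bot.command_gripper(0.0,25)
print(bot.read_width(),bot.read_grip_force(),f0,bot.read_ft_force())
bot.movel(g+[0,0,.06],max_speed=.06); bot.movel(g+[0,0,.15],max_speed=.15)
bot.dwell(.2);print(bot.read_ft_force(),bot.read_ee_pos(),bot.read_time())
_,w=snap("wrist","w3");_,s=snap("side","s3")
cv2.imwrite("pics/c3.png",np.hstack([cv2.resize(w[150:350,230:430],(400,400),interpolation=cv2.INTER_CUBIC),cv2.resize(s[150:270,200:320],(400,400),interpolation=cv2.INTER_CUBIC)]))
```

```text
0.013784049407082388 24.99469220638275 [ 0.21440101 -0.70012527  0.19600743] [ 0.09344312 -1.21949704 -0.12782846]
[-1.05383551  0.32781453 -1.63276713] [ 0.44060871 -0.00394     0.22959426] 15.5167
```

View pics/c3.png

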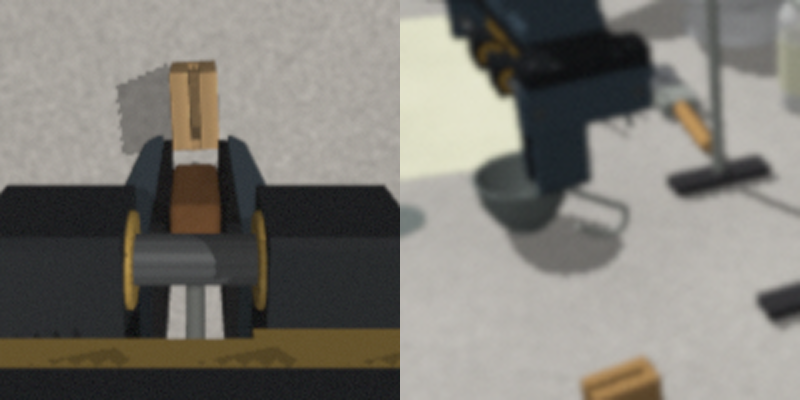

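The hook is held with the grip between the pads. The grip's lower back edge is at crop (195,165) and the lower bend's right extremity at crop (628,212). I'll compare both with the prediction.

Run:
```python
from h import *
G=np.array([.44061,-.00394,.22959])-Ro.from_euler('z',GY).apply(GOFF)
W=lambda l:G+Ro.from_euler('z',GY).apply(np.array(l)/1000)
c=ld("w3"); 
for l in[(-10,0,-17),(-10,0,17),(-10,-7,-17),(-10,7,-17)]:print("w",l,(proj(c,W(l))-[230,150])*2)
c=ld("s3")
for l in[(40,0,-55),(42.5,0,-57),(28,0,-69.5),(28,0,-67),(6,0,-55),(6,0,-26)]:print("s",l,(proj(c,W(l))-[200,150])*3.333+[400,0])
```

```text
w (-10, 0, -17) [194.45635838 161.12391711]
w (-10, 0, 17) [194.57174688 208.97000314]
w (-10, -7, -17) [173.03582088 161.10262525]
w (-10, 7, -17) [215.87478609 161.14520686]
s (40, 0, -55) [622.05981901 211.43819363]
s (42.5, 0, -57) [625.71359529 212.96322101]
s (28, 0, -69.5) [607.3049307 234.0596804]
s (28, 0, -67) [606.99419188 230.98258122]
s (6, 0, -55) [574.58326647 224.75274064]
s (6, 0, -26) [570.26633179 187.58906053]
```

Run:
```python
from h import *
p,q=ins(45)
bot.move_to(p+[.02,0,.13],q); bot.movel(p,max_speed=.12); bot.movel(ins(25)[0],max_speed=.05); bot.dwell(.2)
F=[]
for i in range(20): F.append(bot.read_ft_force()); bot.dwell(.01)
F=np.array(F);np.save("f0.npy",F.mean(0));print(F.mean(0).round(2),F.std(0).round(2),bot.read_time(),bot.read_ee_pos()-ins(25)[0])
c,w=snap("wrist","w4");cs,s=snap("side","s4")
print("hole w",proj(c,HOLE)," s",proj(cs,HOLE))
u,v=proj(c,HOLE).astype(int);a,b=proj(cs,HOLE).astype(int)
print(u,v,a,b)
v=min(max(v,75),325)
cv2.imwrite("pics/c4.png",np.hstack([cv2.resize(w[v-75:v+75,u-75:u+75],(400,400),interpolation=cv2.INTER_CUBIC),cv2.resize(s[b-40:b+40,a-40:a+40],(400,400),interpolation=cv2.INTER_CUBIC)]))
```

```text
[-0.1   0.1  -0.49] [0.52 0.36 0.47] 18.9167 [ 4.68613084e-05  5.39757346e-05 -1.11879422e-04]
hole w [327.05023157 227.00311116]  s [347.22014074 296.65451442]
327 227 347 296
```

View pics/c4.png

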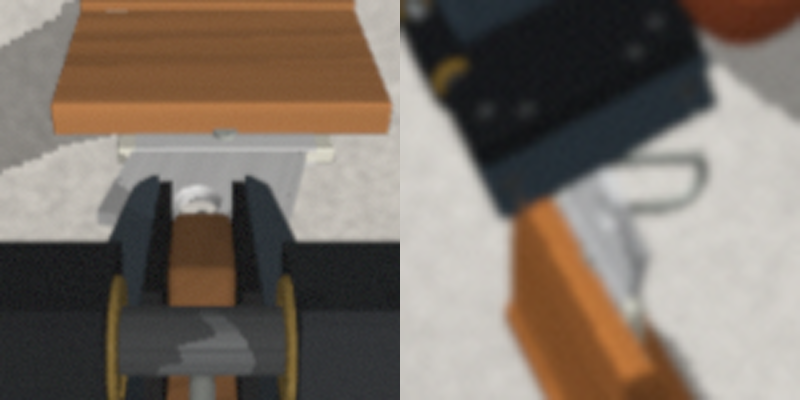

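The wrist crop shows the hole at crop (199,203) and the hook plane at column 200–203, so they agree to about 1 mm. The side crop shows the lower bend level with the tag's hole, on its +x side. I'll advance in small force-checked steps.

```bash
cat >> h.py <<'E'
def ft(n=8):
    F=[]
    for i in range(n): F.append(bot.read_ft_force()); bot.dwell(.008)
    return np.mean(F,0)
E
python3 - <<'E'
from h import *
f0=np.load("f0.npy")
for s in list(np.arange(24,0,-1.)):
    bot.movel(ins(s)[0],max_speed=.02); d=ft()-f0
    if s%3==0 or np.linalg.norm(d)>1: print(s,d.round(2))
    if np.linalg.norm(d)>1.6:
        d=ft(16)-f0; print("again",d.round(2))
        if np.linalg.norm(d)>1.3: break
print(bot.read_time())
E
```

```text
24.0 [ 0.4  -0.46  0.11]
21.0 [ 0.2  -0.15  0.2 ]
18.0 [ 0.2  -0.25  0.15]
15.0 [0.16 0.33 0.16]
12.0 [0.07 0.22 0.12]
9.0 [ 0.02 -0.08  0.1 ]
6.0 [ 0.09 -0.02  0.11]
3.0 [-0.23 -0.14 -0.1 ]
26.6167
```

It went through with no contact force. Next I'll level the hook so its seat is in the hole, then draw the tile up.

Run:
```python
from h import *
f0=np.load("f0.npy"); ok=True
for s in[0,-1.5,-3,-4.5,-6,-7.33]:
    p,q=ins(s); bot.movel(p,max_speed=.02,frame=q); d=ft()-f0; print(s,d.round(2))
    if np.linalg.norm(d)>2.5: ok=False;break
print(bot.read_ee_pos()-p,bot.read_time())
if ok:
    bot.dwell(.2); p=bot.read_ee_pos()
    for dz in(2,4,6,8,11,15,20,25,30):
        bot.movel(p+[0,0,dz/1000],max_speed=.02); d=ft(6)-f0; print(dz,d.round(2))
        if -d[2]>11.5 or np.hypot(d[0],d[1])>4: print("stop");break
    print(bot.read_time())
c,w=snap("wrist","w5");cs,s=snap("side","s5")
X=HOLE+[0,0,.03];a,b=proj(cs,X).astype(int);u,v=proj(c,X).astype(int);v=min(max(v,75),325)
cv2.imwrite("pics/c5.png",np.hstack([cv2.resize(w[v-75:v+75,u-75:u+75],(400,400)),cv2.resize(s[b-50:b+50,a-50:a+50],(400,400),interpolation=cv2.INTER_CUBIC)]))
```

```text
0 [ 0.3  -0.03  0.19]
-1.5 [-0.06 -0.02 -0.01]
-3 [-0.26 -0.05 -0.12]
-4.5 [-0.   -0.1  -0.08]
-6 [ 0.31 -0.08 -0.24]
-7.33 [ 0.18 -0.12 -0.28]
[-0.00025684  0.00016348 -0.00028507] 28.925
2 [0.29 0.17 0.02]
4 [-0.06  0.35 -2.37]
6 [-0.34  0.51 -3.48]
8 [-0.32  0.16 -2.94]
11 [-0.36  0.06 -1.63]
15 [ 0.15  0.2  -1.61]
20 [ 0.13 -0.1  -1.55]
25 [ 0.16 -0.1  -2.2 ]
30 [ 0.01 -0.14 -0.16]
32.425
```

View pics/c5.png

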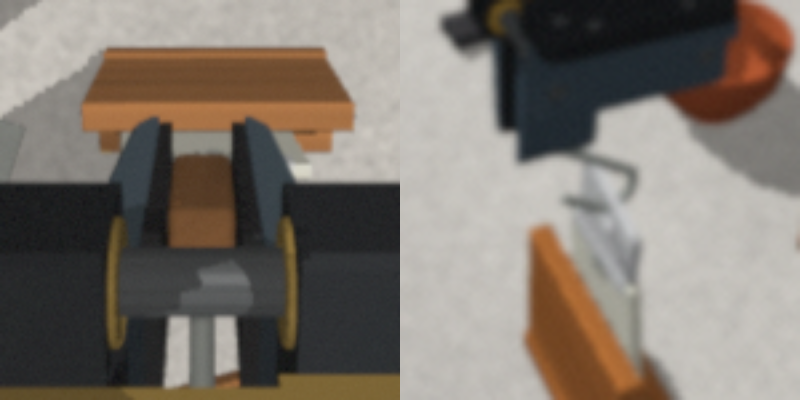

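The side crop shows the tile on the hook with its tag over the lower bend, rising clear of the rack. I'll continue up slowly.

Run:
```python
from h import *
f0=np.load("f0.npy"); p=bot.read_ee_pos()
for dz in(30,60,90):
    bot.movel(p+[0,0,dz/1000],max_speed=.05); print(dz,(ft(12)-f0).round(2))
bot.dwell(.3); print(bot.read_ee_pos(),bot.read_time())
# rail: bar ends from wrist-independent views
cs,s=snap("side","s6");ct,t=snap("top","t6")
X=bot.read_ee_pos();a,b=proj(cs,X-[0,0,.07]).astype(int)
r1=cv2.resize(s[b-70:b+70,a-70:a+70],(300,300),interpolation=cv2.INTER_CUBIC)
r2=cv2.resize(s[110:260,270:370],(200,300),interpolation=cv2.INTER_CUBIC)
r3=cv2.resize(t[160:240,145:295],(800,300)[:2] if 0 else (563,300),interpolation=cv2.INTER_CUBIC)
o=np.zeros((600,600,3),np.uint8);o[:300,:300]=r1;o[:300,300:500]=r2;o[300:,:563]=r3
cv2.imwrite("pics/c6.png",o)
```

```text
30 [ 0.    0.01 -1.18]
60 [ 0.35 -0.23 -1.22]
90 [ 0.08 -0.06 -1.21]
[ 0.56092745 -0.23991391  0.30496508] 35.375
```

View pics/c6.png

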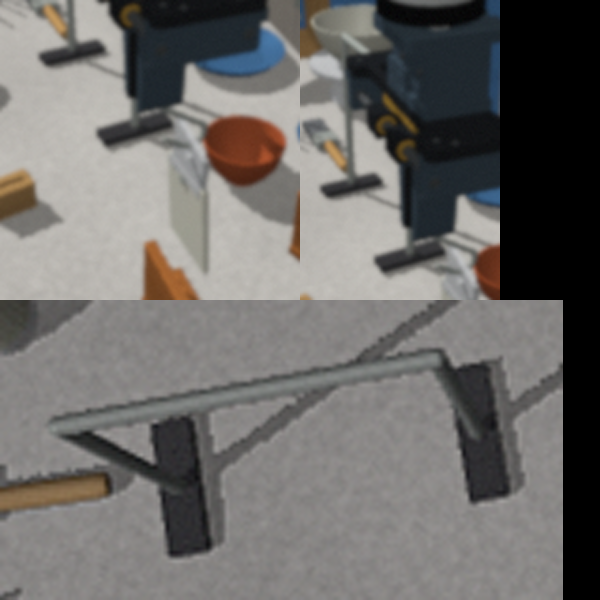

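The tile hangs on the hook, with 1.2 N of weight on the wrist. In the top crop the rail bar runs from (52,427) to (442,354). I'll locate it and check that against the side view.

Run:
```python
from h import *
c=ld("t6"); Q=lambda x,y:(145+x/3.753,160+(y-300)/3.75)
l=onz(c,Q(56,426),.26); r=onz(c,Q(438,355),.26); m=(l+r)/2
yw=np.arctan2(-(l-r)[0],(l-r)[1]); print(l,r,m,yw,np.linalg.norm(l-r))
s=cal("side"); print("side proj",proj(s,l),proj(s,r))
# feet: centres as second check
for f in[(183,487),(483,432)]: print("foot",onz(c,Q(*f),0.005))
h0=m+[0,0,.006]
for n,d in(("a",[-.1,0,.05]),("b",[-.1,0,-.034]),("c",[0,0,-.034]),("d",[0,0,0])):
    P=tcp(CROWN,h0+Ro.from_euler('z',yw).apply(d),yw); print(n,P.round(3),bot.ik(P,q_(yw,0)))
```

```text
[0.60985987 0.32028723 0.26      ] [0.64827712 0.10104001 0.26      ] [0.6290685  0.21066362 0.26      ] 0.1734624337101583 0.22258757979141575
side proj [291.49010165 127.31931718] [325.06214598 153.43577891]
foot [0.60990894 0.31765698 0.005     ]
foot [0.647276   0.09890285 0.005     ]
a [0.501 0.188 0.282] [ 3.15824653e-01  5.75602109e-02  2.03469098e+00 -4.44089210e-16
  1.04934147e+00 -1.42843411e+00]
b [0.501 0.188 0.198] [ 3.15824653e-01  1.69414325e-01  2.08552249e+00 -4.44089210e-16
  8.86655834e-01 -1.42843411e+00]
c [0.6   0.205 0.198] [ 2.93429419e-01  3.20375359e-01  1.88989614e+00 -4.44089210e-16
  9.31321151e-01 -1.45082934e+00]
d [0.6   0.205 0.232] [ 2.93429419e-01  2.78634589e-01  1.87384894e+00 -4.44089210e-16
  9.89109128e-01 -1.45082934e+00]
```

Hooking on means entering about 34 mm above the hung height, so the z offset for entry is +0.034. The line through the feet agrees with the bar. I'll move there.

```bash
cat >> h.py <<'E'
RAIL=np.array([.6288,.2095,.26]); RY=.171
def rp(dx,dz): return tcp(CROWN,RAIL+[0,0,.006]+Ro.from_euler('z',RY).apply([dx,0,dz]),RY)
E
python3 - <<'E'
from h import *
f0=np.load("f0.npy")
a=rp(-.1,.034); p=bot.read_ee_pos()
bot.movel([a[0]-.0,a[1],p[2]],max_speed=.12,frame=q_(RY,0)); bot.movel(a,max_speed=.05); bot.dwell(.8)
print(bot.read_time(),(ft()-f0).round(2))
bot.movel(rp(-.045,.034),max_speed=.05); print((ft()-f0).round(2))
c,s=snap("side","s7");ct,t=snap("top","t7"); a_,b_=proj(c,RAIL-[.04,0,.02]).astype(int); u,v=proj(ct,RAIL).astype(int)
cv2.imwrite("pics/c7.png",np.hstack([cv2.resize(s[b_-70:b_+70,a_-60:a_+60],(515,600),interpolation=cv2.INTER_CUBIC),cv2.resize(t[v-60:v+60,u-28:u+28],(280,600),interpolation=cv2.INTER_CUBIC)]))
print(a_,b_,u,v,"free end side",proj(c,bot.read_ee_pos()+Ro.from_euler('z',RY).apply(np.array([.05,0,.012])-GOFF)),bot.read_time())
E
```

```text
40.9667 [-0.25 -0.32 -1.16]
[ 0.53 -0.14 -1.09]
292 147 211 184 free end side [298.743506   135.58867379] 42.45
```

View pics/c7.png

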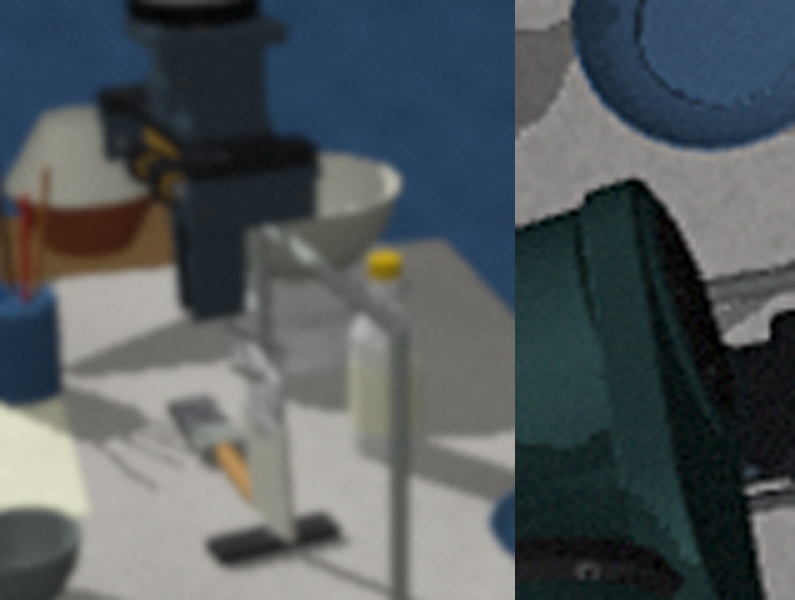

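The side crop shows the tile hanging quietly in front of the bar with no contact. I'll advance under the bend's free end, then lower until the bar takes the load.

Run:
```python
from h import *
f0=np.load("f0.npy"); b=ft(12)-f0; ok=True
for dx in(-.03,-.02,-.01,-.001):
    bot.movel(rp(dx,.034),max_speed=.04); d=ft()-f0-b; print(dx,d.round(2))
    if np.linalg.norm(d)>2.5: ok=False;break
if ok:
    for dz in(.02,.01,.005,.003,.002,.001,0,-.001,-.002,-.003,-.004,-.005):
        bot.movel(rp(-.001,dz),max_speed=.03); d=ft()-f0-b; print(dz,d.round(2))
        if d[2]>1.3 or np.hypot(d[0],d[1])>2.5: break
print(bot.read_time())
```

```text
-0.03 [ 0.03  0.11 -0.12]
-0.02 [ 0.1   0.07 -0.08]
-0.01 [-0.1   0.17  0.16]
-0.001 [ 0.12  0.42 -0.28]
0.02 [-0.14  0.26  0.14]
0.01 [ 0.19  0.15 -0.14]
0.005 [0.28 0.03 0.04]
0.003 [ 0.15  0.47 -0.27]
0.002 [-0.03  0.05 -0.39]
0.001 [0.39 0.23 0.  ]
0 [-0.58  0.44  5.22]
47.4
```

Run:
```python
from h import *
bot.movel(rp(-.001,.0006),max_speed=.02); print((ft(12)-np.load("f0.npy")).round(2))
bot.command_gripper(.017,5); bot.command_gripper(.05); print(bot.read_width(),bot.read_grip_force())
bot.movel(rp(-.09,.0006),max_speed=.08); bot.movel(rp(-.09,.12),max_speed=.15); bot.dwell(1.0)
c,s=snap("side","s8"); bot.dwell(.4); _,s2=snap("side","s9")
x=s[100:260,230:350].astype(int);y=s2[100:260,230:350].astype(int);print("diff",np.abs(x-y).max(),np.abs(x-y).mean(),bot.read_time(),ft())
cv2.imwrite("pics/c8.png",cv2.resize(s2[90:240,240:360],(480,600),interpolation=cv2.INTER_CUBIC))
```

```text
[0.93 0.   1.91]
0.05029245644455254 0.0
diff 10 0.9433506944444444 52.4083 [-0.27092484 -0.10812785 -0.2755969 ]
```

View pics/c8.png

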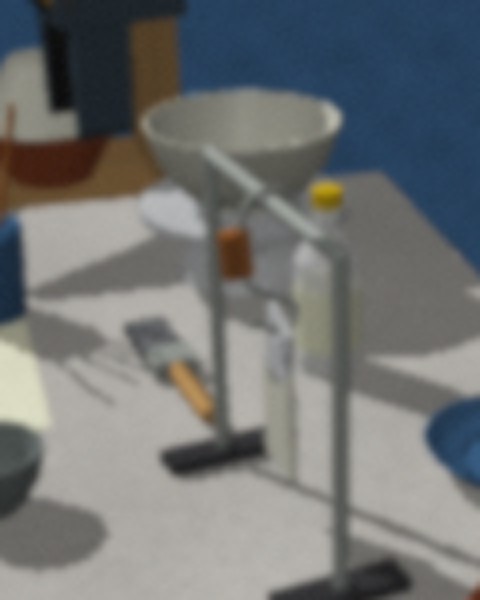

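The hook hangs over the bar, with its grip at crop (234,253). The tile hangs below it at crop (282,410), between the posts and still, and the gripper is clear.

Run:
```python
from station import bot
bot.dwell(3); print(bot.sign_off(),bot.read_time())
```

```text
the job is handed in; nothing more can be done
the job is handed in; nothing more can be done
```

I handed the job in: hook and tile hang on the drying rail between its posts, still in the last pictures, with the gripper clear; the judge's verdict was not shown.

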